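# Make up a polishing wheel set on an upright spindle

## Robot

A 6-joint arm with a two-finger parallel gripper is mounted at the origin on the work surface. World frame = base frame: x ahead of the robot, y to its left, z up, the work surface at z = 0. Lengths are in mm, angles in degrees, forces in N, time in s.
With the tool pointing down it reaches from about 300 to 850 mm from the base axis. Payload 4.2 kg.
Tool frame: the origin (TCP) lies on the centre line of the jaws, within the pads' length; the fingertips stand env.nose_length ahead of it and the grasp point (between the pads) lies 2 mm behind it (env.nose_length is the distance from the TCP to the fingertips, in mm); z points along the fingers, y is the direction in which the jaws open and shut (so a half turn about z gives the same grasp; the last joint's range is limited). The gripper opens to 91 mm and grips with 3 to 60 N. Pads are 32 mm wide; open, the fingers measure 118 mm over their backs; the gripper's body (76 mm by 178 mm) begins 60 mm behind the grasp point.
Start: joints at [67.036, 18.312, 89.639, -0, 72.044, -1.146], TCP at [213.709, 533.826, 230.976] pointing down, gripper open.
Joint ranges: [-177.97, 177.97], [-48.28, 115.42], [12.27, 149.76], [-77.06, 257.06], [2.81, 150.46], [-146.56, 146.56]. Speed limits (degrees/s): [147.25, 147.25, 180, 180, 180, 180].

## Interface

Orientations are given as [roll, pitch, yaw] about the fixed x, y, z axes, in that order (R = Rz(yaw) Ry(pitch) Rx(roll)).
In Python, from workcell import env gives the robot as it stands. The module is installed in compiled form; this text tells all that it offers.
- The arm moves only by the tool jog_arm, never from a script. Its argument "deltas" is a list that holds one entry, the list of rows, each a list of 5 numbers: the shift along the tool's x, y, z in m, then the turn about the tool's z in degrees, then the finger opening in m, from 0 to 0.0912. A call has 1 to 20 rows; each row is the pose to reach, as a shift and turn from the pose commanded when the call began, along the tool's axes at that moment; what a row does not reach only later rows make up. A row lasts 1/12 s, in which the tool goes at most 41.7 mm and 7.16 degrees, less where a joint would pass 70% of its speed; a pose out of reach is approached as far as the arm can. A call with a gripper value outside its range is refused whole. The fingers move at their own pace and stop on an object; "grip_force" is the grip in N (left out, the last holds). Time passes only in rows, so rows that repeat a pose let the fingers close. It gives the time, the measured TCP pose, the force and the opening at its end, in the units of the state.
- env.state(): the state, without advancing time (a new reading comes with each control period).
- env.grab_frame(name): name is "side" or "top" or "wrist"; returns the picture (480x640x3 uint8, red, green, blue); there is no depth.
- env.camera_params(name): a dict with "fx", "fy", "cx", "cy" (pixels), "xyz" and "orientation" of the camera in the world. Camera axes: x right, y down, z forward; pixel columns grow to the right and rows downward; lengths in mm; the calibration is good to about 2 mm. A picture is of the moment at which its call begins: read the wrist's pose just before it. camera_params takes no time and is no camera call; for the wrist camera it gives the pose at the moment of the call.
- env.job_done(): hands the job in, once; it reports no verdict.
Trained networks look in the newest picture that a camera, given by its name, has taken for a name from the list of things; names that differ only in an ending like _2 or _b are one class to them, and where a whole thing is asked for, a point or a joint stands for the part that bears it (a point fixed in the world has none). Each returns a list of dicts, best first, with "conf" (0 to 1); they miss things now and then, are a little off and sometimes report something else, mostly with a low value. They report only what shows in the picture. A call takes as long as a camera call. They do not tell look-alikes from the thing itself.
- env.look_for(camera, label): "xyz" ([x, y, z] in mm, in world coordinates, good to about 4 mm: the middle of the surface that is visible of it).
The state is a dict: "time_s": time; "qpos": joint angles; "qvel": joint speeds; "effort": joint torques, N m; "ee_pos": TCP position; "ee_rot": TCP orientation; "force": force on the tool from outside, world axes, zero at the start; "torque": the same for the moment, N m; "gripper_width": finger opening in mm.
Only numpy, scipy, OpenCV 4.12 (cv2) and the standard library are available. Lean on these libraries where they do the work, as an engineer would, in place of code of your own. Each camera call takes 0.05 s, during which the arm holds its last target.

## Task

Make up the wheel set on the spindle that stands upright in the clamping stand: slide on the thick felt wheel first, then the plain steel spacer ring, then the thin rubber wheel and last the steel clamping flange with its hub up, each lying flat on the one before, the felt wheel on the stand's fixed back flange. I will run the nut on by hand afterwards, so leave it and the other things among the parts where they lie.

Things in the scene. Friction and masses are not known exactly. Their poses are not given: they have to be found in the camera images.
- spindle_seat (a point): Target: centre of the upper face of the back flange (steel disc 46 mm across), on the axis of the upright spindle, z up; 46 mm above the bench. From here the spindle, 14 mm in diameter, rises 61 mm, then tapers over 6 mm to a tip 7 mm across (67 mm up). The stand is bolted down: round foot 80 mm across, 11 mm high; its clamp screw reaches 40 mm from the axis, below the flange.
- felt_wheel_center (a point): Thick cream-coloured hard felt polishing wheel lying flat: 64 mm in diameter, 18 mm thick, with a 18 mm through bore in the middle. The point is its centre, half-way up (9 mm above its underside), z axis along the bore. About 45 g. It is stiff and may be gripped across its diameter.
- spacer_center (a point): Plain round steel spacer ring lying flat: 34 mm outer diameter, 12 mm high, 18 mm through bore. The point is its centre, half-way up (6 mm above its underside), z axis along the bore. About 60 g.
- rubber_wheel_center (a point): Thin, nearly black rubber-bonded polishing wheel lying flat: 54 mm in diameter, 12 mm thick, 18 mm through bore. The point is its centre, half-way up (6 mm above its underside), z axis along the bore. About 40 g. It is stiff.
- clamp_flange_center (a point): Stepped round steel clamping flange lying hub up: a disc 46 mm in diameter and 5 mm thick with a hub 26 mm in diameter rising 7 mm above the disc (12 mm high in all), 18 mm through bore. The point is on its axis, half-way up the whole (6 mm above its underside), z axis up through the hub. About 75 g. Grip it by the hub or by the disc.
- nut: Dark steel hexagon nut, 27 mm across the flats, 8 mm high, for the spindle; not to be moved. Origin at the centre of its underside.
- compound_bar: Red-brown bar of polishing compound half in a cardboard sleeve, 62 x 34 x 28 mm high (long side along its x); not to be moved. Origin at the centre of its underside.
- tin: Round metal tin with a lid, 54 mm in diameter, 30 mm high; not to be moved. Origin at the centre of its underside.
- felt_cone: Solid cream-coloured felt cone without a bore, 38 mm across its foot, 38 mm high, standing; not to be moved. Origin at the centre of its underside.
- parts_dish: Flat dark steel dish 84 x 60 x 14 mm (long side along its x) with four copper sleeves; not to be moved. Origin at the centre of its underside.
Things that resemble listed ones, but are neither listed nor needed, are in the scene too. Leave any green or pink look-alike of the part that bears spacer_center alone.

How it is judged (in metres and radians):
On the way, in this order (a step that is already met when the one before it is completed fails the run):
1. the thick felt wheel is on the spindle, flat against the back flange (horizontal distance between felt_wheel_center and spindle_seat below 0.005 m and z of felt_wheel_center in the frame of spindle_seat between 0.006 and 0.012 m and angle between felt_wheel_center's own z axis and vertical below 0.12 rad), for 0.2 s.
2. the spacer ring is on the spindle, flat on the felt wheel (horizontal distance between spacer_center and spindle_seat below 0.005 m and z of spacer_center in the frame of spindle_seat between 0.021 and 0.027 m and angle between spacer_center's own z axis and vertical below 0.12 rad), for 0.2 s.
3. the thin rubber wheel is on the spindle, flat on the spacer ring (horizontal distance between rubber_wheel_center and spindle_seat below 0.005 m and z of rubber_wheel_center in the frame of spindle_seat between 0.033 and 0.039 m and angle between rubber_wheel_center's own z axis and vertical below 0.12 rad), for 0.2 s.
4. the clamping flange is on the spindle, flat on the rubber wheel (horizontal distance between clamp_flange_center and spindle_seat below 0.005 m and z of clamp_flange_center in the frame of spindle_seat between 0.045 and 0.051 m and angle between clamp_flange_center's own z axis and vertical below 0.12 rad), for 0.2 s.
At the end, for the whole second after the job is handed in: On the spindle, bottom up: felt wheel, spacer ring, rubber wheel, clamping flange, each centre within 5 mm of the axis and 3 mm of its stacked height (9, 24, 36, 48 mm above the back flange's face), tilted under 0.12 rad, released and at rest (all of step 1 and all of step 2 and all of step 3 and all of step 4 and linear speed of each of felt_wheel, spacer, rubber_wheel, clamp_flange below 0.02 m/s); the robot touches nothing.
It fails at once if the hexagon nut is shifted by more than 20 mm (distance of nut from where it was at the start of the episode above 0.02 m).
It fails at once if the bar of polishing compound is shifted by more than 20 mm (distance of compound_bar from where it was at the start of the episode above 0.02 m).
It fails at once if the tin is shifted by more than 20 mm (distance of tin from where it was at the start of the episode above 0.02 m).
It fails at once if the felt cone is shifted by more than 20 mm (distance of felt_cone from where it was at the start of the episode above 0.02 m).
It fails at once if the dish of copper sleeves is shifted by more than 20 mm (distance of parts_dish from where it was at the start of the episode above 0.02 m).
It also fails if it takes over 99 s, if anything falls off the work surface, if the arm or the gripper's body presses on something with over 40 N, if the wrist force passes 120 N, or if a joint passes its speed limit or range.

## Working session

There is one attempt and no reset: what is moved stays moved. The work goes in short steps, Python scripts to look and compute and a tool call to move; the robot and the scene stay as the last step left them, time stands still between calls to the robot, and variables do not carry over. Pictures are saved under pics/ and viewed, and the job is handed in when it is done.

Besides the shell and the picture viewer there is one more tool, called after ">>>" as name(argument=value, ...) on one line, values as JSON. jog_arm: Moves the arm, as the interface text tells. Its arguments: {"type":"object","properties":{"deltas":{"type":"array"},"grip_force":{"type":"number"}},"required":["deltas"]}

```bash
mkdir -p pics; python3 - <<'E'
from workcell import env
import cv2
print(env.state()); print(env.nose_length)
for c in ["top","side","wrist"]:
    p=env.camera_params(c); print(c,p)
    cv2.imwrite(f"pics/{c}0.png",env.grab_frame(c)[:,:,::-1])
for l in ["spindle_seat","felt_wheel_center","spacer_center","rubber_wheel_center","clamp_flange_center","nut","compound_bar","tin","felt_cone","parts_dish"]:
    try: print(l,[( [round(v) for v in d["xyz"]],round(d["conf"],2)) for d in env.look_for("top",l)])
    except Exception as e: print(l,e)
print(env.state()["time_s"])
E
```

```text
{'time_s': 0.0, 'qpos': array([ 6.70360218e+01,  1.83509665e+01,  8.97076879e+01,  3.24226547e-04,
        7.20427440e+01, -1.14452347e+00]), 'qvel': array([ 0.02158252, -0.05999956,  0.0610316 , -0.00775344, -0.11780829,
       -0.01643487]), 'effort': array([-1.99938273e-03, -4.12460160e+01, -2.31972688e+01,  7.26432865e-02,
        4.58274130e-02, -1.33936551e-04]), 'ee_pos': array([213.51453942, 533.36935482, 230.11832781]), 'ee_rot': array([-1.79898628e+02, -2.33356115e-03,  1.58180443e+02]), 'force': array([-0.56406141, -0.66775544, -0.12367753]), 'torque': array([-0.0156294 , -0.0269044 ,  0.00667045]), 'gripper_width': 91.05952380327182}
17.0
top {'fx': 490.60099594740905, 'fy': 490.60099594740905, 'cx': 319.663616100416, 'cy': 235.52426907906823, 'xyz': array([ 447.01298131,   11.84726566, 1113.11499707]), 'orientation': array([-175.84208465,   -0.1933021 ,  -89.55182425])}
side {'fx': 448.9028763755052, 'fy': 448.9028763755052, 'cx': 320.6876780622085, 'cy': 244.42817233344488, 'xyz': array([303.11140886, 448.32694157, 580.22501951]), 'orientation': array([-135.77997817,    1.11236435, -154.71107075])}
wrist {'fx': 367.8721672625171, 'fy': 367.8721672625171, 'cx': 315.3926319651203, 'cy': 240.22386635054343, 'xyz': array([140.92166022, 562.12403884, 384.99394695]), 'orientation': array([1.64158557e+02, 1.03906828e-01, 6.81311526e+01])}
spindle_seat [([617, 157, 15], 0.59)]
felt_wheel_center [([614, -302, 20], 0.79)]
spacer_center [([493, -222, 17], 0.61), ([427, -64, 12], 0.58), ([423, -144, 10], 0.57), ([493, -138, 13], 0.46)]
rubber_wheel_center [([439, -309, 11], 0.57)]
clamp_flange_center [([465, 176, 8], 0.7)]
nut [([440, 331, 4], 0.47)]
compound_bar [([615, -3, 2], 0.75), ([620, -170, 28], 0.68)]
tin [([616, 296, 35], 0.91), ([619, -168, 25], 0.5)]
felt_cone [([450, 19, 25], 0.46)]
parts_dish [([613, -3, 2], 0.7)]
0.65
```

View pics/top0.png

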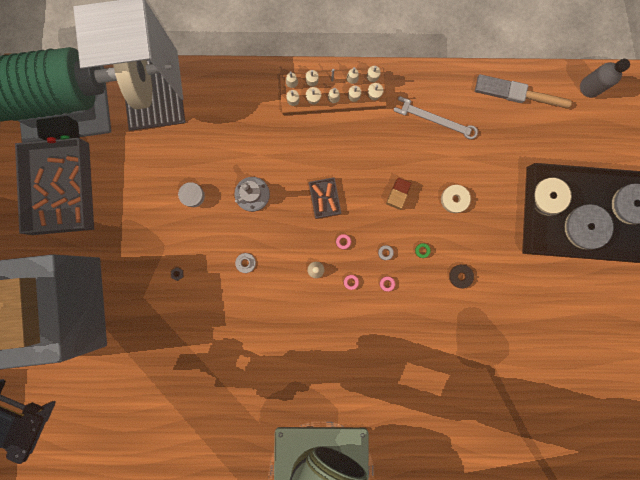

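View pics/side0.png

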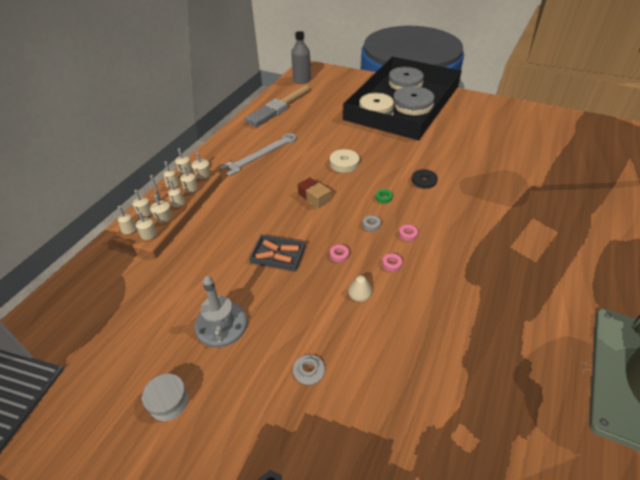

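View pics/wrist0.png

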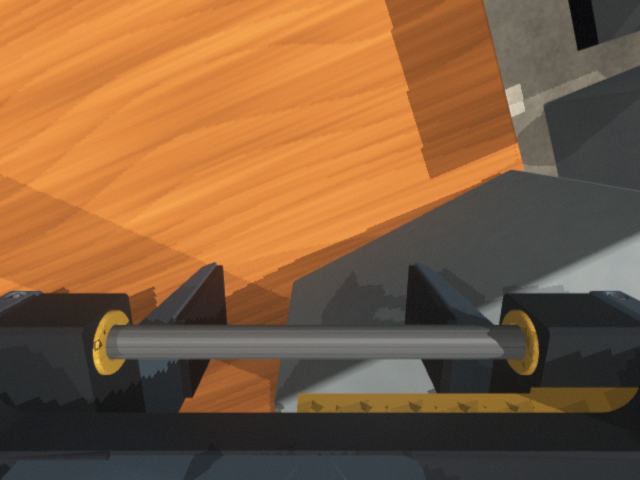

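The steel spacer candidates in the top view are pink (344,242), (351,282), (388,284), green (424,251) and grey (386,253). Only the grey one is plain steel. I'll check it in a crop and measure the parts.

```bash
cat > h.py <<'E'
from workcell import env
import cv2, numpy as np
from scipy.spatial.transform import Rotation as R
def ray(p,u,v,z):
    M=R.from_euler('xyz',p["orientation"],degrees=True).as_matrix()
    d=M@np.array([(u-p["cx"])/p["fx"],(v-p["cy"])/p["fy"],1.])
    c=np.array(p["xyz"]); return c+d*(z-c[2])/d[2]
def proj(p,X):
    M=R.from_euler('xyz',p["orientation"],degrees=True).as_matrix()
    q=(np.atleast_2d(X)-p["xyz"])@M
    return np.c_[q[:,0]/q[:,2]*p["fx"]+p["cx"],q[:,1]/q[:,2]*p["fy"]+p["cy"]]
def circ(p,c,r,n=72):
    a=np.linspace(0,2*np.pi,n); return proj(p,np.c_[c[0]+r*np.cos(a),c[1]+r*np.sin(a),np.full(n,c[2])])
def draw(im,p,c,r,col=(0,0,255),s=1,o=(0,0)):
    cv2.polylines(im,[np.int32((circ(p,c,r)-o+0.5)*s*16)],True,col,1,cv2.LINE_AA,4)
E
python3 - <<'E'
from h import *
im=cv2.imread("pics/top0.png");p=env.camera_params("top")
for n,u,v,z in [("felt",456,198,18),("spacer",386,252.5,12),("rubber",461,276,12),("flange",245,263,12),("spindle tip",250,183,113),("foot",252,194,11)]:
    print(n,ray(p,u,v,z).round(1))
c=im[225:305,320:490]; cv2.imwrite("pics/c1.png",cv2.resize(c,None,fx=4,fy=4,interpolation=cv2.INTER_CUBIC))
E
```

```text
felt [ 613.9 -297.7   18. ]
spacer [ 490.1 -140.5   12. ]
rubber [ 438.8 -308.4   12. ]
flange [464.  175.5  12. ]
spindle tip [627.  153.3 113. ]
foot [620.2 162.8  11. ]
```

View pics/c1.png

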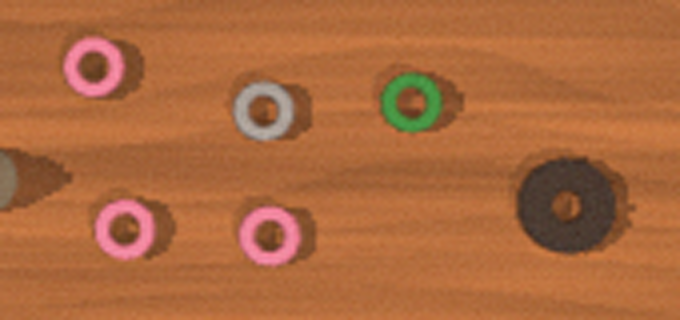

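>>> jog_arm(deltas=[[[-0.0372,-0.0141,0,5,0.09],[-0.0744,-0.0282,0,10,0.09],[-0.1116,-0.0423,0,15,0.09],[-0.1488,-0.0564,0,20,0.09],[-0.186,-0.0705,0,25,0.09],[-0.2232,-0.0846,0,30,0.09],[-0.2604,-0.0987,0,35,0.09],[-0.2976,-0.1128,0,40,0.09],[-0.3348,-0.1269,0,45,0.09],[-0.372,-0.141,0,50,0.09],[-0.4092,-0.1551,0,56,0.09],[-0.4464,-0.1692,0,62,0.09],[-0.4836,-0.1833,0,68.18,0.09],[-0.5162,-0.1956,0,68.18,0.09],[-0.5162,-0.1956,0,68.18,0.09],[-0.5162,-0.1956,0,68.18,0.09],[-0.5162,-0.1956,0,68.18,0.09]]])

```text
time_s: 2.07
ee_pos: [619.8, 160.6, 230.7]
ee_rot: [-179.9, -0.0, 90.0]
force: [-0.1, 0.8, 0.5]
gripper_width: 89.9
```

```bash
cat >> h.py <<'E'
def shot(n,marks=()):
    p=env.camera_params("wrist"); im=env.grab_frame("wrist")[:,:,::-1].copy()
    cv2.imwrite(f"pics/{n}_raw.png",im); np.save(f"pics/{n}.npy",p,allow_pickle=True)
    for c,r in marks: draw(im,p,c,r)
    cv2.imwrite(f"pics/{n}.png",im); return p,im
E
python3 - <<'E'
from h import *
s=env.state();print(s["ee_pos"],s["ee_rot"])
p,im=shot("w1",[((620,160,46),23),((620,160,113),3.5),((620,160,107),7),((620,160,11),40)])
print(p)
E
```

```text
[619.79425351 160.57340164 230.66593042] [-1.79939361e+02 -2.44746756e-02  8.99917140e+01]
{'fx': 367.8721672625171, 'fy': 367.8721672625171, 'cx': 315.3926319651203, 'cy': 240.22386635054343, 'xyz': array([618.68400558, 237.28900124, 385.46794485]), 'orientation': array([ 1.64199018e+02,  2.36660773e-02, -6.41121492e-02])}
```

View pics/w1.png

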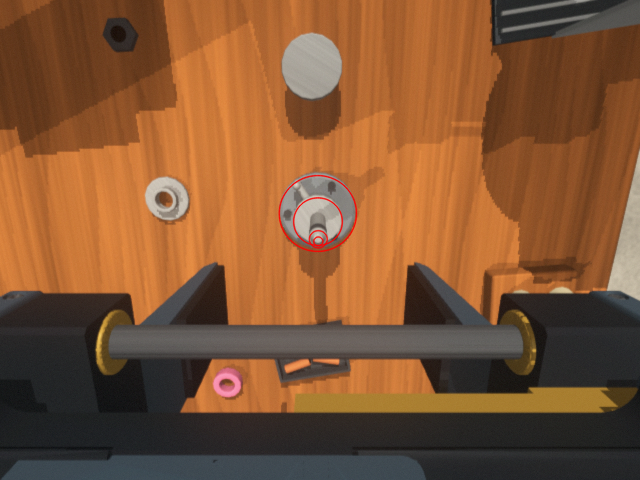

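Stand at (318,212), with the overlay of my estimate (620,160) nearly on it. I'll zoom in to refine.

```bash
python3 - <<'E'
from h import *
p=np.load("pics/w1.npy",allow_pickle=True).item()
im=cv2.imread("pics/w1_raw.png");c=cv2.resize(im[165:265,260:380],None,fx=6,fy=6,interpolation=cv2.INTER_CUBIC)
d=c.copy()
for z,r in [(46,23),(113,3.5),(107,7),(11,40)]: draw(d,p,(620,160,z),r,s=6,o=(260,165))
cv2.imwrite("pics/c2.png",d)
E
```

```text
(no output)
```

View pics/c2.png

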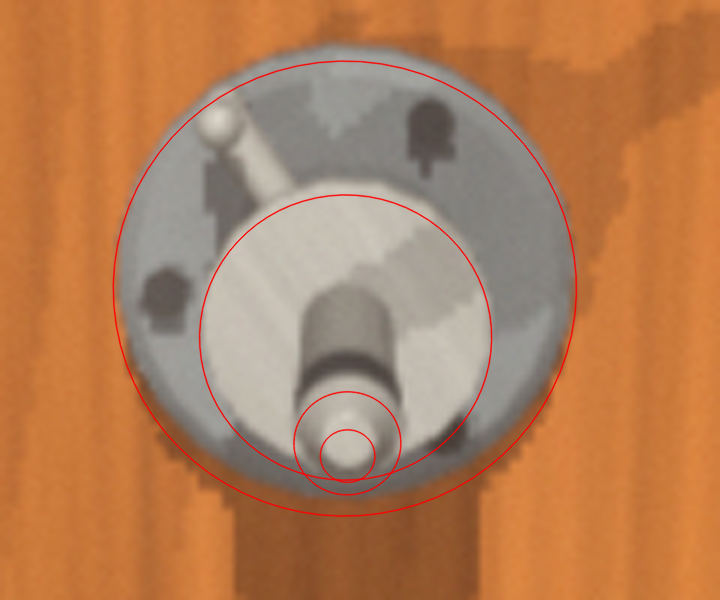

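>>> jog_arm(deltas=[[[-0.04,0,0,0,0.09],[-0.08,0,0,0,0.09],[-0.12,0,0,0,0.09],[-0.16,0,0,0,0.09],[-0.2,0,0,0,0.09],[-0.24,0,0,0,0.09],[-0.28,0,0,0,0.09],[-0.32,0,0,0,0.09],[-0.36,0,0,0,0.09],[-0.4,-0.003,0,0,0.09],[-0.44,-0.006,0.03,0,0.09],[-0.458,-0.006,0.06,0,0.09],[-0.458,-0.006,0.06,0,0.09],[-0.458,-0.006,0.06,0,0.09],[-0.458,-0.006,0.06,0,0.09]]])

```text
time_s: 3.37
ee_pos: [614.8, -296.0, 171.7]
ee_rot: [180.0, -0.0, 90.1]
force: [0.5, -0.7, 0.3]
gripper_width: 90.3
```

```bash
python3 - <<'E'
from h import *
s=env.state();print(s["ee_pos"],s["ee_rot"])
p,im=shot("w2",[((614,-298,18),32),((614,-298,18),9)])
E
```

```text
[ 614.81525826 -296.01041423  171.74176195] [ 1.79951457e+02 -3.32006115e-02  9.00784312e+01]
```

View pics/w2.png

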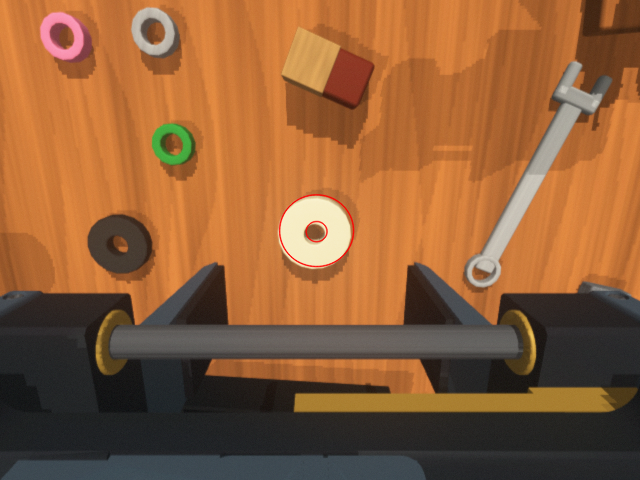

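```bash
python3 - <<'E'
from h import *
p=np.load("pics/w2.npy",allow_pickle=True).item()
im=cv2.imread("pics/w2_raw.png")
out=[]
for nm,u,v,c,rs in [("felt",316,231,(614,-298,18),(32,9)),("sp",154,31,(490,-140.5,12),(17,9)),("rub",120,244,(439,-308.4,12),(27,9))]:
    o=(u-45,max(v-45,0)); k=cv2.resize(im[o[1]:o[1]+90,o[0]:o[0]+90],(450,450),interpolation=cv2.INTER_CUBIC)[:,:,:]
    for r in rs: draw(k,p,c,r,s=5,o=o)
    out.append(k[:, :400] if 0 else k)
cv2.imwrite("pics/c3.png",cv2.resize(np.hstack(out),(798,266)))
cv2.imwrite("pics/c3.png",np.hstack([cv2.resize(k,(266,266),interpolation=cv2.INTER_AREA) for k in out])) 
# bore centre fit via ellipse on color masks
hsv=cv2.cvtColor(im,cv2.COLOR_BGR2HSV)
wood=((hsv[...,1]>120)&(hsv[...,2]>60)).astype(np.uint8)
for nm,u,v,z,w in [("felt",316,231,18,45),("sp",154,31,12,30),("rub",120,244,12,40)]:
    y0=max(v-w,0);x0=u-w
    m=1-wood[y0:v+w,x0:u+w]
    cs,h=cv2.findContours(m,cv2.RETR_CCOMP,cv2.CHAIN_APPROX_NONE)
    for i,cc in enumerate(cs):
        if len(cc)>20:
            e=cv2.fitEllipse(cc); print(nm,"hole" if h[0][i][3]>=0 else "outer",e, ray(p,e[0][0]+x0,e[0][1]+y0,z).round(1))
E
```

```text
felt outer ((42.98029327392578, 45.873809814453125), (72.12765502929688, 72.61630249023438), 177.6876678466797) [ 612.6 -299.    18. ]
felt hole ((42.96080017089844, 45.39305877685547), (15.838580131530762, 19.945714950561523), 89.37382507324219) [ 612.6 -298.6   18. ]
sp outer ((30.701519012451172, 31.214109420776367), (43.316368103027344, 53.22950744628906), 142.9119110107422) [ 490.7 -142.7   12. ]
sp hole ((31.46424102783203, 31.899658203125), (18.80257797241211, 23.391307830810547), 7.523102760314941) [ 491.2 -143.2   12. ]
rub outer ((39.0704460144043, 39.914886474609375), (54.54554748535156, 63.081539154052734), 109.61288452148438) [ 439.  -311.7   12. ]
rub hole ((40.004150390625, 39.816749572753906), (14.381608963012695, 21.63517189025879), 141.43646240234375) [ 439.8 -311.6   12. ]
```

View pics/c3.png

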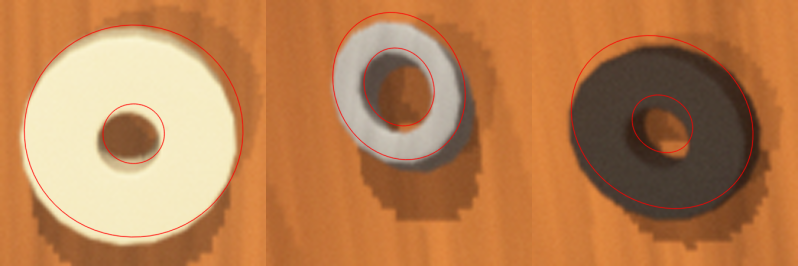

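>>> jog_arm(deltas=[[[-0.0014,-0.0012,0.03,0,0.09],[-0.0014,-0.0012,0.06,0,0.09],[-0.0014,-0.0012,0.09,0,0.09],[-0.0014,-0.0012,0.12,0,0.09],[-0.0014,-0.0012,0.14,0,0.09],[-0.0014,-0.0012,0.15,0,0.09],[-0.0014,-0.0012,0.15,0,0.09],[-0.0014,-0.0012,0.15,0,0.09]]])

```text
time_s: 4.08
ee_pos: [614.4, -298.4, 22.6]
ee_rot: [179.9, 0.1, 90.1]
force: [-0.3, 0.3, 0.2]
gripper_width: 90.2
```

```bash
python3 - <<'E'
from h import *
s=env.state();print(s["ee_pos"],s["ee_rot"],s["force"])
p,im=shot("w3",[((613,-299,18),32),((613,-299,18),9)])
E
```

```text
[ 614.40709873 -298.43140643   22.55595845] [1.79868238e+02 5.24286237e-02 9.00809474e+01] [-0.3073239   0.33368623  0.15040034]
```

View pics/w3.png

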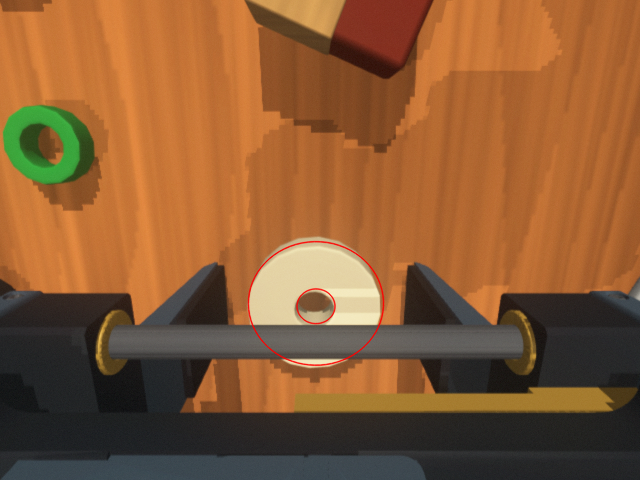

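>>> jog_arm(deltas=[[[0,0,0,0,0.06],[0,0,0,0,0.055],[0,0,0,0,0.055],[0,0,0,0,0.055],[0,0,0,0,0.055],[0,0,0,0,0.055],[0,0,0,0,0.055],[0,0,-0.02,0,0.055],[0,0,-0.05,0,0.055],[0,0,-0.08,0,0.055],[0,0,-0.12,0,0.055],[0,0,-0.15,0,0.055],[0,0,-0.15,0,0.055]]], grip_force=25)

```text
time_s: 5.22
ee_pos: [616.2, -300.7, 178.5]
ee_rot: [179.3, 0.3, 90.0]
force: [1.3, -0.8, -0.3]
gripper_width: 64.1
```

```bash
python3 - <<'E'
from h import *
s=env.state();print(s["ee_pos"],s["ee_rot"],s["force"])
p,im=shot("w4")
E
```

```text
[ 616.18092155 -300.65295598  178.4569203 ] [179.31933441   0.33950823  89.99205155] [ 1.27790263 -0.79586994 -0.29059261]
```

View pics/w4.png

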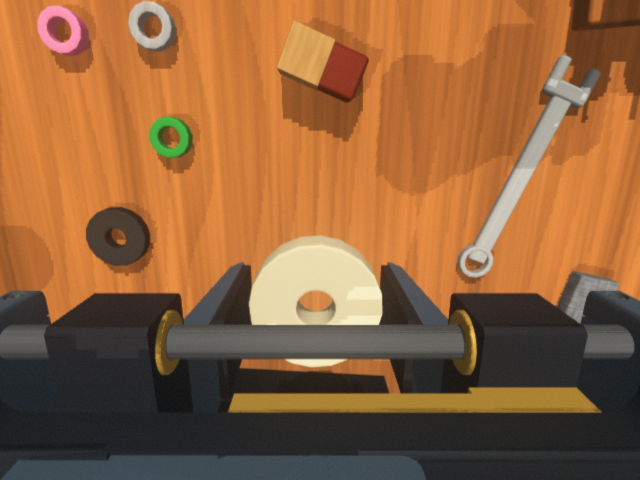

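>>> jog_arm(deltas=[[[0.03,0,0,0,0.055],[0.065,0,0,0,0.055],[0.105,0,0,0,0.055],[0.145,0,0,0,0.055],[0.185,0.002,0,0,0.055],[0.225,0.004,0,0,0.055],[0.265,0.006,0,0,0.055],[0.305,0.0073,0,0,0.055],[0.345,0.0073,0,0,0.055],[0.385,0.0073,0,0,0.055],[0.42,0.0073,0,0,0.055],[0.445,0.0073,0,0,0.055],[0.4608,0.0073,0,0,0.055],[0.4608,0.0073,0,0,0.055],[0.4608,0.0073,0,0,0.055],[0.4608,0.0073,0,0,0.055],[0.4608,0.0073,0,0,0.055]]])

```text
time_s: 6.68
ee_pos: [620.3, 160.1, 170.6]
ee_rot: [-180.0, 0.0, 89.9]
force: [-0.6, 0.4, -0.0]
gripper_width: 63.6
```

```bash
python3 - <<'E'
from h import *
s=env.state();print(s["ee_pos"],s["ee_rot"],s["force"])
p,im=shot("w5")
a,b=im[0:0],0
im=cv2.imread("pics/w5_raw.png"); k=cv2.resize(im[215:375,215:415],None,fx=4,fy=4,interpolation=cv2.INTER_CUBIC)
e=s["ee_pos"]; ut=e[2]-21.5+18
draw(k,p,(e[0],e[1],ut),9,s=4,o=(215,215)); draw(k,p,(e[0],e[1],ut),32,s=4,o=(215,215))
draw(k,p,(620.3,161.8,113),3.5,(255,0,0),s=4,o=(215,215))
cv2.imwrite("pics/c5.png",k[:600])
E
```

```text
[620.30791193 160.0525071  170.57798163] [-1.79957915e+02  4.06963734e-02  8.99006486e+01] [-0.64793134  0.38512523 -0.03516556]
```

View pics/c5.png

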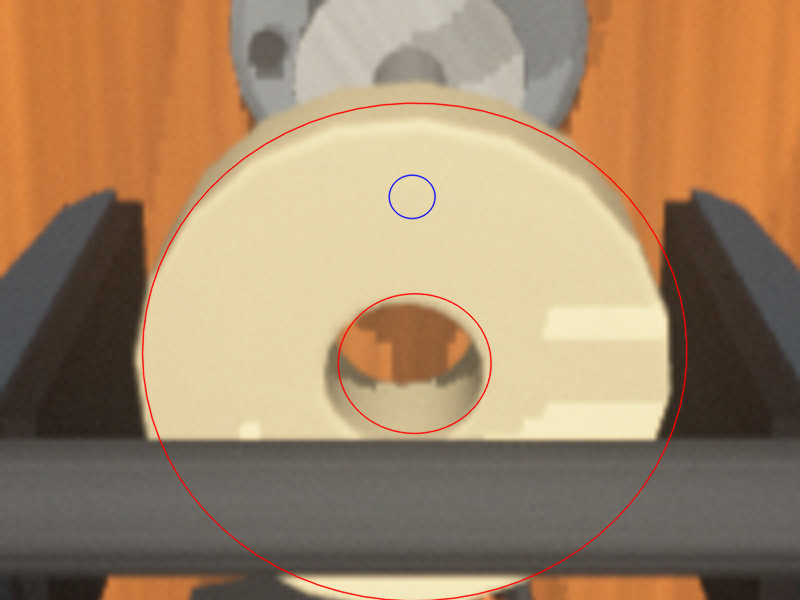

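```bash
python3 - <<'E'
from h import *
P=[]
for i in range(5):
    env.grab_frame("side"); s=env.state(); print(s["ee_pos"].round(2),s["ee_rot"].round(2),s["force"].round(1),env.camera_params("wrist")["xyz"].round(2))
im=env.grab_frame("side")
cv2.imwrite("pics/s5.png",cv2.resize(im[180:380,120:320,::-1],(600,600),interpolation=cv2.INTER_CUBIC))
p=env.camera_params("side"); 
E
```

```text
[620.45 160.27 170.92] [-1.7999e+02  2.0000e-02  8.9900e+01] [-0.8  0.4  0.3] [619.33 237.13 325.68]
[620.47 160.47 170.99] [-1.80e+02  1.00e-02  8.99e+01] [ 0.6 -0.  -0.8] [619.31 237.32 325.78]
[620.48 160.7  171.05] [179.99   0.    89.92] [ 0.8  0.4 -0.3] [619.27 237.53 325.84]
[620.46 160.95 171.1 ] [179.99  -0.    89.94] [-0.3  0.1 -0.3] [619.23 237.75 325.86]
[620.45 161.14 171.08] [179.99  -0.    89.95] [-0.  -0.4 -0.8] [619.18 237.95 325.87]
```

View pics/s5.png

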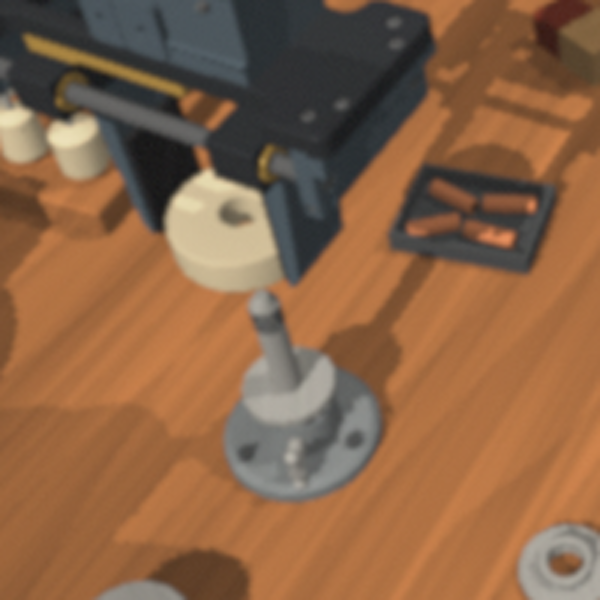

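```bash
python3 - <<'E'
from h import *
p=env.camera_params("side"); s=env.state(); print(s["ee_pos"].round(2))
print("bore",ray(p,200,250.3,167.6).round(1),"tip",ray(p,207.7,278,113).round(1),"seat",ray(p,216,309.3,46).round(1))
im=cv2.imread("pics/s5.png")
e=s["ee_pos"]
for (c,r) in [((e[0],e[1],167.6),9),((e[0],e[1],167.6),32),((621.5,162,113),3.5),((621.5,162,46),23),((621.5,162,11),40)]: draw(im,p,c,r,s=3,o=(120,180))
cv2.imwrite("pics/s5b.png",im)
E
```

```text
[620.4  161.34 171.07]
bore [617.9 161.2 167.6] tip [618.8 161.9 113. ] seat [617.9 165.3  46. ]
```

View pics/s5b.png

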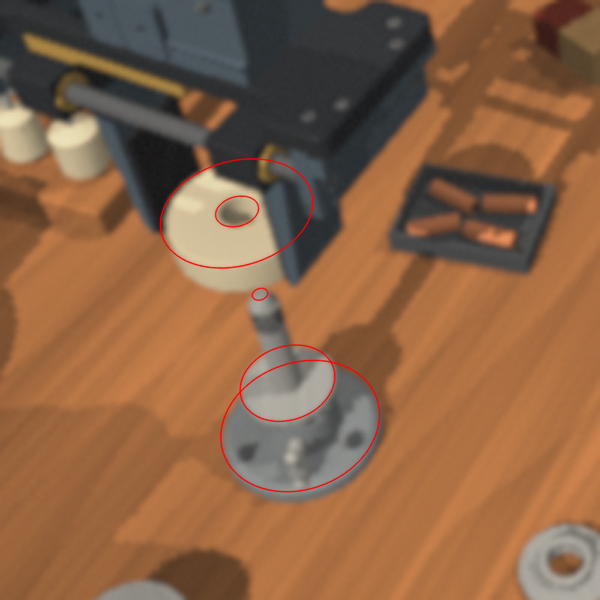

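>>> jog_arm(deltas=[[[0.0005,0.0011,0.01,0,0.055],[0.0005,0.0011,0.025,0,0.055],[0.0005,0.0011,0.035,0,0.055],[0.0005,0.0011,0.04,0,0.055],[0.0005,0.0011,0.045,0,0.055],[0.0005,0.0011,0.05,0,0.055],[0.0005,0.0011,0.055,0,0.055],[0.0005,0.0011,0.06,0,0.055],[0.0005,0.0011,0.06,0,0.055],[0.0005,0.0011,0.06,0,0.055],[0.0005,0.0011,0.06,0,0.055]]])

```text
time_s: 7.95
ee_pos: [621.7, 162.4, 111.3]
ee_rot: [180.0, -0.0, 90.0]
force: [0.4, 0.2, -0.8]
gripper_width: 63.7
```

```bash
python3 - <<'E'
from h import *
s=env.state();print(s["ee_pos"],s["force"],s["torque"])
p,im=shot("w6")
k=np.vstack([im[215:375,215:415]]);k=cv2.resize(k,None,fx=2,fy=2)
im=env.grab_frame("side")[200:400,120:320,::-1]
cv2.imwrite("pics/c6.png",np.hstack([k,cv2.resize(im,(320,320))]))
E
```

```text
[621.67879236 162.36015281 111.26258091] [ 0.39761646  0.17352967 -0.81713619] [-0.08009863  0.06937074 -0.074154  ]
```

View pics/c6.png

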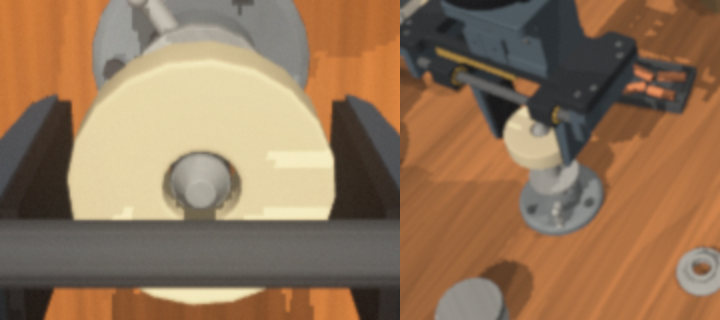

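>>> jog_arm(deltas=[[[0,0,0.006,0,0.055],[0,0,0.012,0,0.055],[0,0,0.018,0,0.055],[0,0,0.024,0,0.055],[0,0,0.03,0,0.055],[0,0,0.034,0,0.055],[0,0,0.038,0,0.055],[0,0,0.041,0,0.055],[0,0,0.042,0,0.055],[0,0,0.042,0,0.055],[0,0,0.042,0,0.055]]])

```text
time_s: 8.97
ee_pos: [621.6, 162.3, 69.1]
ee_rot: [180.0, -0.0, 90.0]
force: [-0.1, 0.9, -0.3]
gripper_width: 63.9
```

>>> jog_arm(deltas=[[[0,0,0,0,0.068],[0,0,0,0,0.075],[0,0,0,0,0.08],[0,0,0,0,0.08],[0,0,0,0,0.08],[0,0,-0.03,0,0.08],[0,0,-0.07,0,0.08],[0,0,-0.11,0,0.08],[0,0,-0.14,0,0.08],[0,0,-0.16,0,0.08],[0,0,-0.16,0,0.08],[0,0,-0.16,0,0.08]]])

```text
time_s: 9.97
ee_pos: [621.8, 162.4, 230.1]
ee_rot: [179.8, -0.0, 90.0]
force: [0.8, -0.1, -1.2]
gripper_width: 80.0
```

```bash
python3 - <<'E'
from h import *
s=env.state();print(s["ee_pos"],s["force"],s["torque"])
p,im=shot("w7")
im=cv2.imread("pics/w7_raw.png")
k=cv2.resize(im[165:275,260:380],None,fx=4,fy=4,interpolation=cv2.INTER_CUBIC)
for c,r in [((621.4,162,64),32),((621.4,162,64),9),((621.4,162,107),7),((621.4,162,113),3.5)]: draw(k,p,c,r,s=4,o=(260,165))
im=env.grab_frame("side")[230:350,160:280,::-1]
cv2.imwrite("pics/c7.png",np.hstack([k,cv2.resize(im,(320,440)) if 0 else cv2.resize(im,(300,440)) if 0 else cv2.copyMakeBorder(cv2.resize(im,(310,310)),0,130,0,0,cv2.BORDER_CONSTANT)]))
E
```

```text
[621.78604265 162.38489087 230.09684006] [ 0.79308954 -0.06825337 -1.22198136] [-0.09721296  0.11626111  0.01256013]
```

View pics/c7.png

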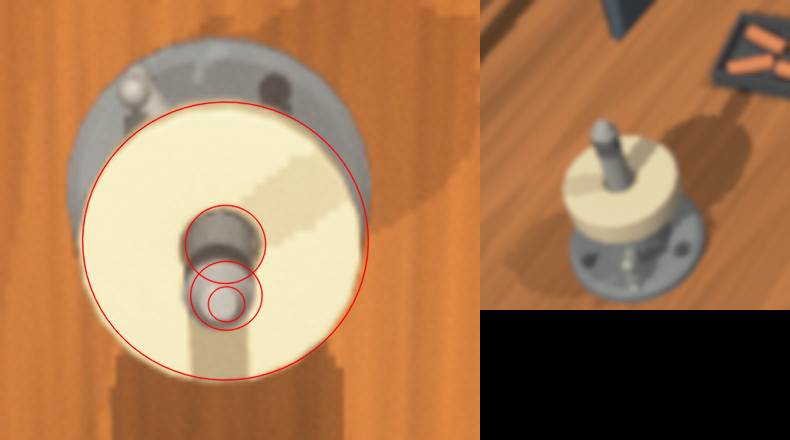

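>>> jog_arm(deltas=[[[-0.035,-0.015,0,0,0.06],[-0.07,-0.03,0,0,0.06],[-0.105,-0.045,0,0,0.06],[-0.14,-0.06,0,0,0.06],[-0.175,-0.075,0,0,0.06],[-0.21,-0.09,0,0,0.06],[-0.245,-0.105,0,0,0.06],[-0.28,-0.12,0.02,0,0.06],[-0.3045,-0.13,0.05,0,0.06],[-0.3045,-0.13,0.08,0,0.06],[-0.3045,-0.13,0.1,0,0.06],[-0.3045,-0.13,0.1,0,0.06],[-0.3045,-0.13,0.1,0,0.06],[-0.3045,-0.13,0.1,0,0.06],[-0.3045,-0.13,0.1,0,0.06],[-0.3045,-0.13,0.1,0,0.06]]])

```text
time_s: 11.4
ee_pos: [492.4, -142.1, 130.2]
ee_rot: [179.9, 0.0, 90.0]
force: [-0.3, 0.6, -0.3]
gripper_width: 60.0
```

```bash
cat >> h.py <<'E'
def fit(im,p,u,v,z,w):
    hsv=cv2.cvtColor(im,cv2.COLOR_BGR2HSV)
    wood=((hsv[...,1]>120)&(hsv[...,2]>60)).astype(np.uint8)
    y0=max(v-w,0);x0=u-w
    cs,h=cv2.findContours(1-wood[y0:v+w,x0:u+w],cv2.RETR_CCOMP,cv2.CHAIN_APPROX_NONE)
    for i,cc in enumerate(cs):
        if len(cc)>25:
            e=cv2.fitEllipse(cc); print("hole" if h[0][i][3]>=0 else "outer",np.round(e[0],1)+[x0,y0],np.round(e[1],1), ray(p,e[0][0]+x0,e[0][1]+y0,z).round(1))
E
python3 - <<'E'
from h import *
s=env.state();print(s["ee_pos"],s["ee_rot"])
p,im=shot("w8",[((490.2,-143,12),17),((490.2,-143,12),9)])
u,v=proj(p,[490.2,-143,12])[0].astype(int); print(u,v)
fit(cv2.imread("pics/w8_raw.png"),p,u,v,12,45)
E
```

```text
[ 492.42329987 -142.09626452  130.18895023] [1.79854626e+02 3.84208534e-02 9.00460198e+01]
313 240
outer [312.  238.1] [42.5 43.7] [ 489. -141.   12.]
hole [312.  237.7] [19.5 22.2] [ 489.  -140.7   12. ]
```

View pics/w8.png

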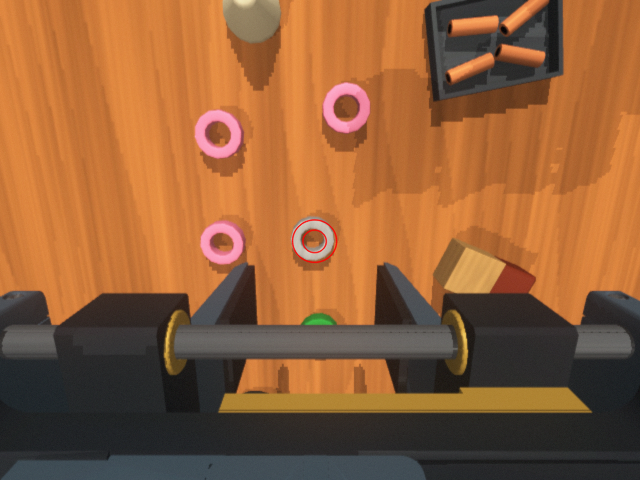

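>>> jog_arm(deltas=[[[0.0003,0,0.03,0,0.06],[0.0003,0,0.06,0,0.06],[0.0003,0,0.085,0,0.06],[0.0003,0,0.1,0,0.06],[0.0003,0,0.108,0,0.06],[0.0003,0,0.11,0,0.06],[0.0003,0,0.11,0,0.06],[0.0003,0,0.11,0,0.06],[0.0003,0,0.11,0,0.06],[0.0003,0,0.11,0,0.06]]])

```text
time_s: 12.28
ee_pos: [492.2, -142.1, 20.0]
ee_rot: [179.9, 0.0, 90.0]
force: [-0.1, 0.5, -1.3]
gripper_width: 59.9
```

```bash
python3 - <<'E'
from h import *
s=env.state();print(s["ee_pos"],s["ee_rot"],s["force"])
p,im=shot("w9",[((490.2,-142,12),17),((490.2,-142,12),9)])
cv2.imwrite("pics/c9.png",cv2.resize(im[215:375,215:415],None,fx=3,fy=3))
E
```

```text
[ 492.21423674 -142.13343608   20.00028672] [1.79873056e+02 3.52985045e-02 9.00052262e+01] [-0.08071631  0.46795676 -1.34261079]
```

View pics/c9.png

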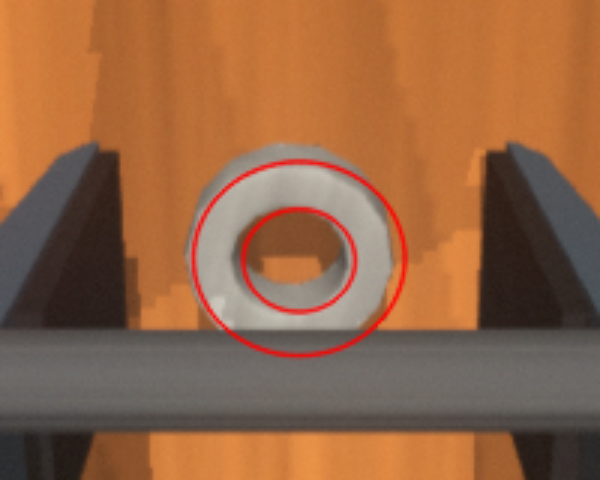

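>>> jog_arm(deltas=[[[0,0,0,0,0.045],[0,0,0,0,0.035],[0,0,0,0,0.025],[0,0,0,0,0.025],[0,0,0,0,0.025],[0,0,0,0,0.025],[0,0,0,0,0.025],[0,0,0,0,0.025],[0,0,-0.02,0,0.025],[0,0,-0.05,0,0.025],[0,0,-0.09,0,0.025],[0,0,-0.13,0,0.025],[0,0,-0.15,0,0.025],[0,0,-0.15,0,0.025],[0,0,-0.15,0,0.025]]], grip_force=25)

```text
time_s: 13.58
ee_pos: [491.7, -142.0, 169.6]
ee_rot: [179.9, 0.0, 90.0]
force: [-0.4, 1.2, -1.8]
gripper_width: 33.1
```

>>> jog_arm(deltas=[[[0.035,0.015,0,0,0.025],[0.07,0.03,0,0,0.025],[0.105,0.045,0,0,0.025],[0.14,0.06,0,0,0.025],[0.175,0.075,0,0,0.025],[0.21,0.09,0,0,0.025],[0.245,0.105,0,0,0.025],[0.275,0.12,0,0,0.025],[0.295,0.1275,0,0,0.025],[0.3042,0.1301,0,0,0.025],[0.3042,0.1301,0.01,0,0.025],[0.3042,0.1301,0.015,0,0.025],[0.3042,0.1301,0.015,0,0.025],[0.3042,0.1301,0.015,0,0.025],[0.3042,0.1301,0.015,0,0.025],[0.3042,0.1301,0.015,0,0.025]]])

```text
time_s: 14.92
ee_pos: [621.6, 161.3, 154.5]
ee_rot: [180.0, -0.0, 89.9]
force: [0.2, -0.2, 0.3]
gripper_width: 33.0
```

```bash
cat >> h.py <<'E'
def both(n,u0=215,v0=215):
    s=env.state();print(s["ee_pos"].round(2),s["force"].round(1),s["gripper_width"])
    p,im=shot(n); k=cv2.resize(im[v0:v0+160,u0:u0+150],None,fx=3,fy=3,interpolation=cv2.INTER_CUBIC)
    q=env.camera_params("side"); g=env.grab_frame("side")[210:340,150:250,::-1]; cv2.imwrite(f"pics/{n}_s.png",g)
    g=cv2.resize(g,(369,480),interpolation=cv2.INTER_CUBIC)
    cv2.imwrite(f"pics/{n}_c.png",np.hstack([k,g[:,:345]]))
E
python3 -c "
from h import *
both('w10',240)"
```

```text
[621.61 161.27 154.49] [ 0.2 -0.2  0.3] 33.01666960499984
```

View pics/w10_c.png

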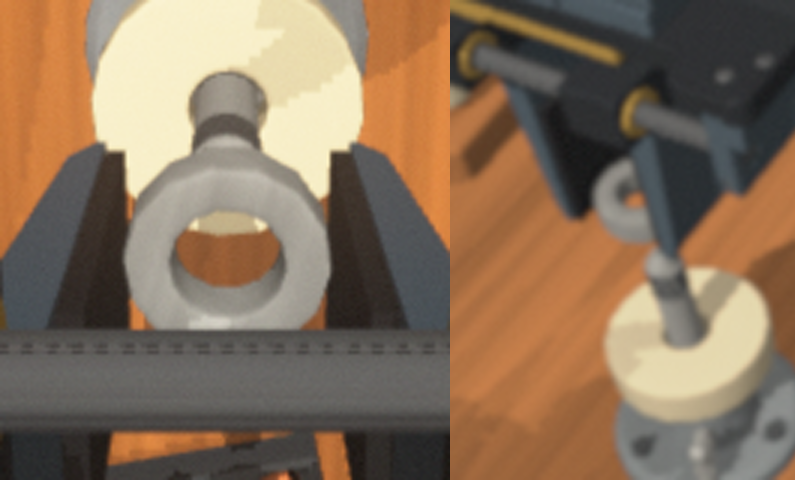

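>>> jog_arm(deltas=[[[0,0,0.008,0,0.025],[0,0,0.014,0,0.025],[0,0,0.02,0,0.025],[0,0,0.026,0,0.025],[0,0,0.03,0,0.025],[0,0,0.03,0,0.025],[0,0,0.03,0,0.025]]])

```text
time_s: 15.6
ee_pos: [621.4, 162.3, 123.5]
ee_rot: [-180.0, 0.0, 90.0]
force: [1.1, 0.0, -0.9]
gripper_width: 33.1
```

```bash
python3 -c "
from h import *
both('w11',240)"
```

```text
[621.41 162.31 123.5 ] [ 1.1  0.  -0.9] 33.051313503239165
```

View pics/w11_c.png

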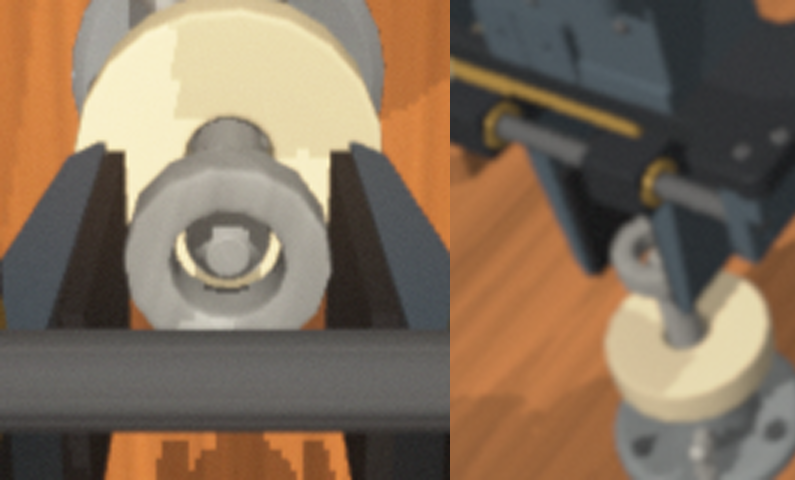

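>>> jog_arm(deltas=[[[0,0,0.006,0,0.025],[0,0,0.012,0,0.025],[0,0,0.018,0,0.025],[0,0,0.024,0,0.025],[0,0,0.03,0,0.025],[0,0,0.034,0,0.025],[0,0,0.037,0,0.025],[0,0,0.039,0,0.025],[0,0,0.039,0,0.025],[0,0,0.039,0,0.025],[0,0,0.039,0,0.025]]])

```text
time_s: 16.62
ee_pos: [621.8, 162.4, 85.3]
ee_rot: [180.0, -0.0, 90.0]
force: [-0.7, 0.0, -1.1]
gripper_width: 33.3
```

```bash
python3 -c "
from h import *
both('w12',240)"
```

```text
[621.78 162.36  85.29] [-0.7  0.  -1.1] 33.28987841659525
```

View pics/w12_c.png

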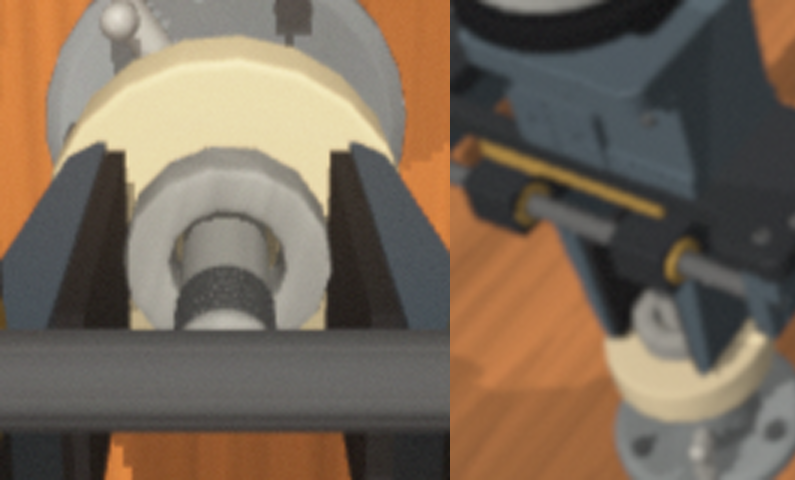

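>>> jog_arm(deltas=[[[0,0,0,0,0.038],[0,0,0,0,0.044],[0,0,0,0,0.05],[0,0,0,0,0.05],[0,0,0,0,0.05],[0,0,-0.03,0,0.05],[0,0,-0.07,0,0.05],[0,0,-0.11,0,0.06],[0,0,-0.13,0,0.07],[0,0,-0.145,0,0.08],[0,0,-0.145,0,0.085],[0,0,-0.145,0,0.085]]])

```text
time_s: 17.72
ee_pos: [621.6, 162.3, 230.4]
ee_rot: [179.9, -0.0, 90.0]
force: [0.4, 0.6, -0.5]
gripper_width: 80.8
```

```bash
python3 -c "
from h import *
both('w13',240,150)"
```

```text
[621.63 162.3  230.35] [ 0.4  0.6 -0.5] 80.84061755298308
```

View pics/w13_c.png

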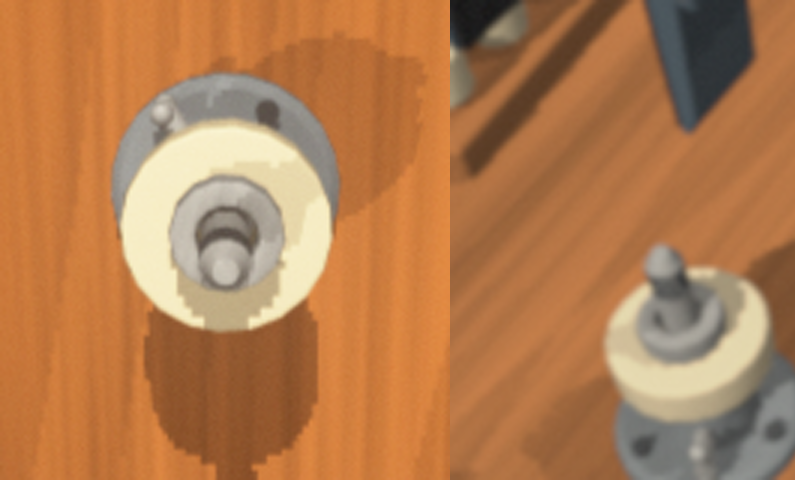

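>>> jog_arm(deltas=[[[-0.033,-0.013,0,0,0.085],[-0.067,-0.026,0,0,0.085],[-0.101,-0.039,0,0,0.085],[-0.135,-0.052,0,0,0.085],[-0.169,-0.065,0,0,0.085],[-0.203,-0.078,0,0,0.085],[-0.237,-0.091,0,0,0.085],[-0.271,-0.104,0,0,0.085],[-0.305,-0.117,0,0,0.085],[-0.339,-0.13,0,0,0.085],[-0.373,-0.143,0.02,0,0.085],[-0.407,-0.156,0.04,0,0.085],[-0.441,-0.169,0.06,0,0.085],[-0.4713,-0.1815,0.08,0,0.085],[-0.4713,-0.1815,0.1,0,0.085],[-0.4713,-0.1815,0.1,0,0.085],[-0.4713,-0.1815,0.1,0,0.085],[-0.4713,-0.1815,0.1,0,0.085],[-0.4713,-0.1815,0.1,0,0.085]]])

```text
time_s: 19.4
ee_pos: [441.0, -308.5, 130.9]
ee_rot: [179.9, 0.0, 90.1]
force: [0.3, -0.2, 1.1]
gripper_width: 85.0
```

```bash
python3 - <<'E'
from h import *
s=env.state();print(s["ee_pos"],s["ee_rot"])
p,im=shot("w14",[((439,-310,12),27),((439,-310,12),9)])
u,v=proj(p,[439,-310,12])[0].astype(int); print(u,v)
fit(cv2.imread("pics/w14_raw.png"),p,u,v,12,55)
E
```

```text
[ 441.03510956 -308.53391991  130.88863909] [1.79914458e+02 4.65797717e-02 9.00887071e+01]
314 240
outer [311.5 242.9] [64.7 66.2] [ 437.  -311.6   12. ]
hole [311.5 242.9] [22.1 24.4] [ 437.  -311.6   12. ]
```

View pics/w14.png

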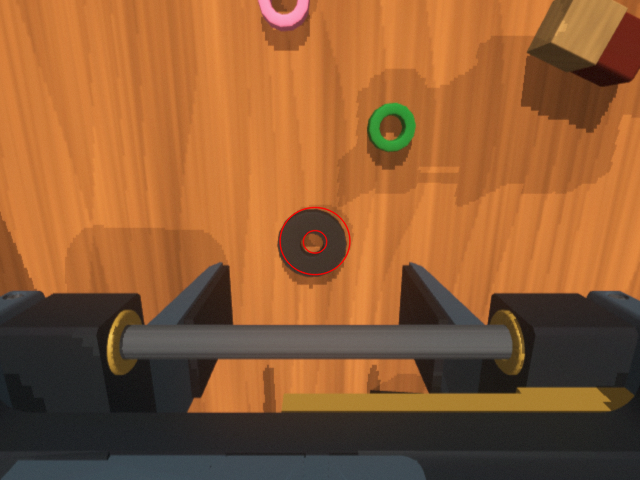

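>>> jog_arm(deltas=[[[-0.0025,-0.001,0.03,0,0.085],[-0.0025,-0.001,0.06,0,0.085],[-0.0025,-0.001,0.085,0,0.085],[-0.0025,-0.001,0.1,0,0.085],[-0.0025,-0.001,0.108,0,0.085],[-0.0025,-0.001,0.1105,0,0.085],[-0.0025,-0.001,0.1105,0,0.085],[-0.0025,-0.001,0.1105,0,0.085],[-0.0025,-0.001,0.1105,0,0.085],[-0.0025,-0.001,0.1105,0,0.085]]])

```text
time_s: 20.28
ee_pos: [439.7, -311.9, 20.5]
ee_rot: [179.9, 0.1, 90.0]
force: [-0.6, 0.0, -0.4]
gripper_width: 84.8
```

```bash
python3 - <<'E'
from h import *
s=env.state();print(s["ee_pos"],s["ee_rot"],s["force"])
e=s["ee_pos"]
p,im=shot("w15",[((e[0]-1.3,e[1],12),27),((e[0]-1.3,e[1],12),9)])
cv2.imwrite("pics/c15.png",cv2.resize(im[215:375,215:415],None,fx=3,fy=3))
E
```

```text
[ 439.70426641 -311.93472823   20.54608624] [1.79891587e+02 7.45920712e-02 9.00063518e+01] [-0.5676721   0.02492963 -0.42619607]
```

View pics/c15.png

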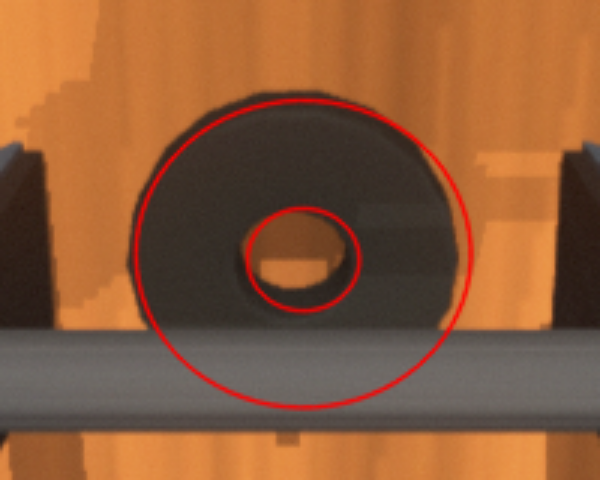

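Well centred. Grip and lift, then carry to the spindle.

>>> jog_arm(deltas=[[[0,0,0,0,0.07],[0,0,0,0,0.06],[0,0,0,0,0.045],[0,0,0,0,0.045],[0,0,0,0,0.045],[0,0,0,0,0.045],[0,0,0,0,0.045],[0,0,0,0,0.045],[0,0,-0.02,0,0.045],[0,0,-0.05,0,0.045],[0,0,-0.09,0,0.045],[0,0,-0.13,0,0.045],[0,0,-0.15,0,0.045],[0,0,-0.15,0,0.045],[0,0,-0.15,0,0.045]]], grip_force=25)

```text
time_s: 21.58
ee_pos: [439.4, -311.7, 170.4]
ee_rot: [179.9, 0.1, 90.0]
force: [0.5, 0.2, -0.8]
gripper_width: 53.3
```

>>> jog_arm(deltas=[[[0.03,0.012,0,0,0.045],[0.064,0.025,0,0,0.045],[0.098,0.038,0,0,0.045],[0.132,0.051,0,0,0.045],[0.166,0.064,0,0,0.045],[0.2,0.077,0,0,0.045],[0.234,0.09,0,0,0.045],[0.268,0.103,0,0,0.045],[0.302,0.116,0,0,0.045],[0.336,0.129,0,0,0.045],[0.37,0.142,0,0,0.045],[0.404,0.155,0,0,0.045],[0.436,0.168,0,0,0.045],[0.46,0.177,0,0,0.045],[0.4738,0.1825,0,0,0.045],[0.4738,0.1825,0.015,0,0.045],[0.4738,0.1825,0.015,0,0.045],[0.4738,0.1825,0.015,0,0.045],[0.4738,0.1825,0.015,0,0.045],[0.4738,0.1825,0.015,0,0.045]]])

```text
time_s: 23.25
ee_pos: [621.5, 161.4, 154.8]
ee_rot: [180.0, 0.0, 89.9]
force: [-0.4, -0.2, 0.2]
gripper_width: 53.4
```

```bash
python3 -c "
from h import *
both('w16',240)"
```

```text
[621.53 161.37 154.78] [-0.4 -0.2  0.2] 53.361126607949636
```

View pics/w16_c.png

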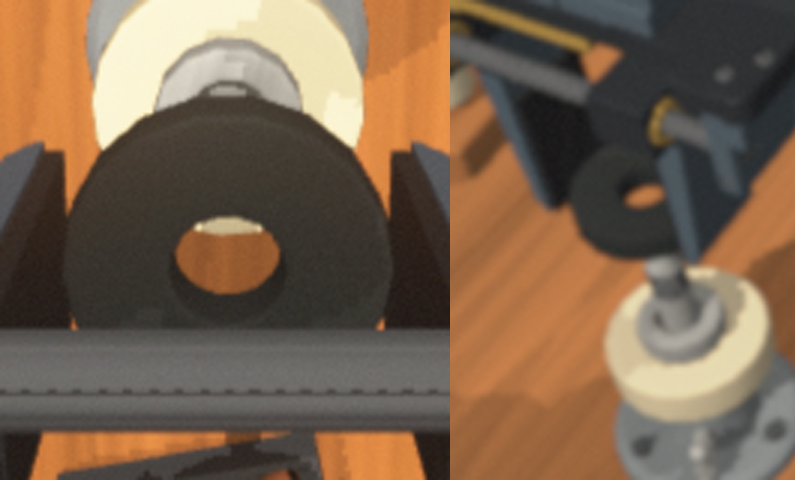

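>>> jog_arm(deltas=[[[0,0,0.008,0,0.045],[0,0,0.014,0,0.045],[0,0,0.02,0,0.045],[0,0,0.026,0,0.045],[0,0,0.03,0,0.045],[0,0,0.03,0,0.045],[0,0,0.03,0,0.045]]])

```text
time_s: 23.93
ee_pos: [621.4, 162.3, 124.0]
ee_rot: [-180.0, 0.0, 90.0]
force: [0.1, -0.7, -1.0]
gripper_width: 53.0
```

```bash
python3 -c "
from h import *
both('w17',240)"
```

```text
[621.42 162.31 124.02] [ 0.1 -0.7 -1. ] 52.966592671302834
```

View pics/w17_c.png

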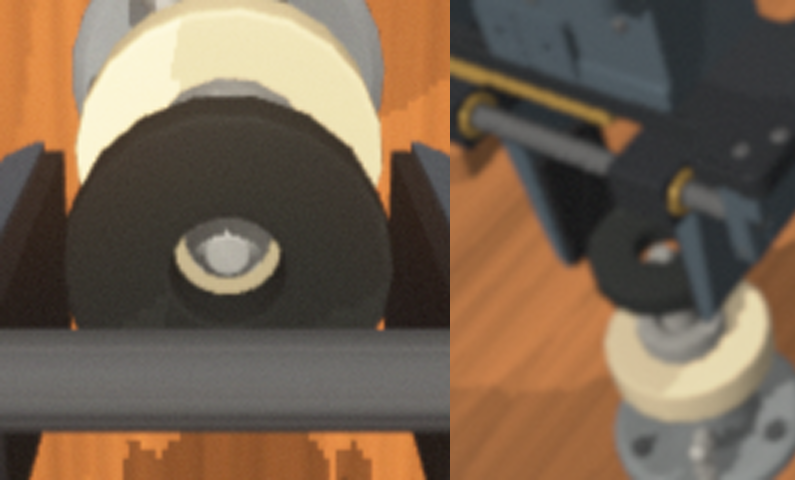

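>>> jog_arm(deltas=[[[0,0,0.005,0,0.045],[0,0,0.01,0,0.045],[0,0,0.015,0,0.045],[0,0,0.02,0,0.045],[0,0,0.024,0,0.045],[0,0,0.0265,0,0.045],[0,0,0.027,0,0.045],[0,0,0.027,0,0.045],[0,0,0.027,0,0.045]]])

```text
time_s: 24.78
ee_pos: [621.7, 162.3, 97.6]
ee_rot: [180.0, -0.0, 90.0]
force: [0.1, -0.8, -0.4]
gripper_width: 53.0
```

```bash
python3 -c "
from h import *
both('w18',240)"
```

```text
[621.7  162.34  97.61] [ 0.1 -0.8 -0.4] 52.99759509311895
```

View pics/w18_c.png

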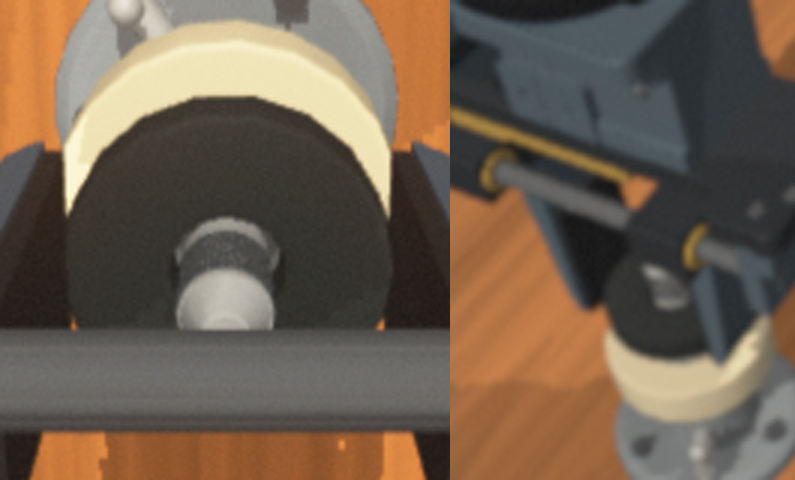

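>>> jog_arm(deltas=[[[0,0,0,0,0.058],[0,0,0,0,0.064],[0,0,0,0,0.07],[0,0,0,0,0.07],[0,0,0,0,0.07],[0,0,-0.03,0,0.07],[0,0,-0.06,0,0.07],[0,0,-0.1,0,0.07],[0,0,-0.125,0,0.06],[0,0,-0.133,0,0.055],[0,0,-0.133,0,0.055],[0,0,-0.133,0,0.055]]])

```text
time_s: 25.88
ee_pos: [621.0, 162.2, 229.5]
ee_rot: [-179.9, 0.0, 90.0]
force: [0.2, 0.5, -1.1]
gripper_width: 54.9
```

```bash
python3 -c "
from h import *
both('w19',240,150)"
```

```text
[621.   162.17 229.46] [ 0.2  0.5 -1.1] 54.9098273144293
```

View pics/w19_c.png

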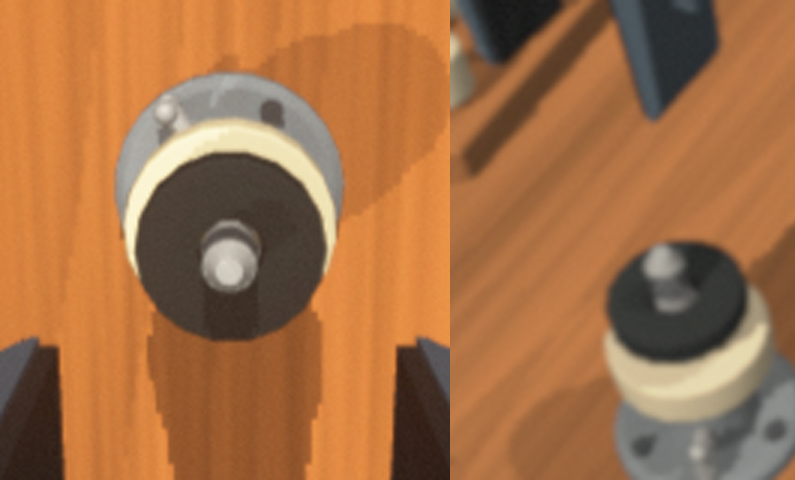

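>>> jog_arm(deltas=[[[0.003,-0.03,0,0,0.055],[0.006,-0.065,0,0,0.055],[0.009,-0.1,0,0,0.055],[0.012,-0.135,0.02,0,0.055],[0.0122,-0.1565,0.05,0,0.055],[0.0122,-0.1565,0.08,0,0.055],[0.0122,-0.1565,0.1,0,0.055],[0.0122,-0.1565,0.1,0,0.055],[0.0122,-0.1565,0.1,0,0.055],[0.0122,-0.1565,0.1,0,0.055],[0.0122,-0.1565,0.1,0,0.055]]])

```text
time_s: 26.9
ee_pos: [466.2, 174.8, 131.5]
ee_rot: [179.9, -0.0, 90.0]
force: [-0.3, -0.0, 0.5]
gripper_width: 54.7
```

```bash
python3 - <<'E'
from h import *
s=env.state();print(s["ee_pos"],s["ee_rot"])
e=s["ee_pos"]
p,im=shot("w20",[((463.7,174.5,5),23),((463.7,174.5,12),13),((463.7,174.5,12),9)])
u,v=proj(p,[463.7,174.5,12])[0].astype(int); print(u,v)
fit(cv2.imread("pics/w20_raw.png"),p,u,v,12,50)
k=cv2.resize(im[v-60:v+60,u-60:u+60],(480,480),interpolation=cv2.INTER_CUBIC)
cv2.imwrite("pics/c20.png",k)
E
```

```text
[466.1699611  174.78880324 131.46466757] [ 1.79879441e+02 -4.73545832e-02  8.99908527e+01]
313 239
outer [312.8 236. ] [55.6 56.5] [463.3 177.3  12. ]
hole [312.9 237.7] [19.  21.9] [463.3 176.   12. ]
```

View pics/c20.png

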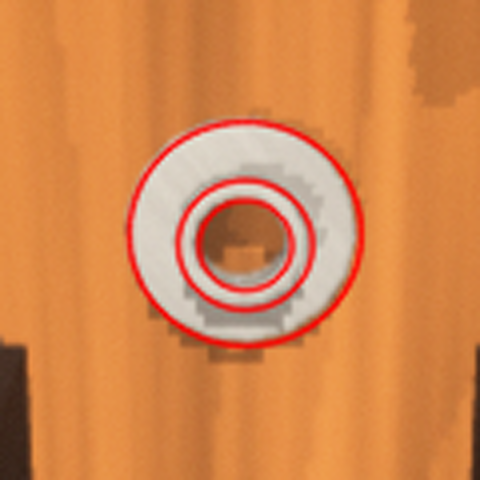

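View pics/w20_raw.png

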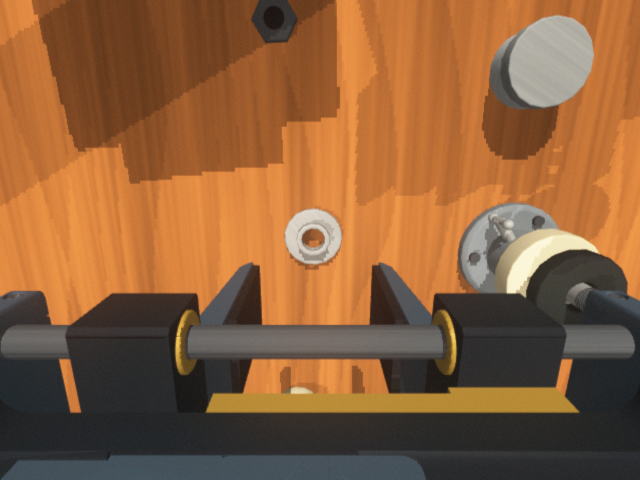

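>>> jog_arm(deltas=[[[0.0003,0,0.03,0,0.055],[0.0003,0,0.06,0,0.055],[0.0003,0,0.085,0,0.05],[0.0003,0,0.1,0,0.05],[0.0003,0,0.105,0,0.05],[0.0003,0,0.1065,0,0.05],[0.0003,0,0.1065,0,0.05],[0.0003,0,0.1065,0,0.05],[0.0003,0,0.1065,0,0.05],[0.0003,0,0.1065,0,0.05],[0.0003,0,0.1065,0,0.05]]])

```text
time_s: 27.87
ee_pos: [465.5, 174.9, 24.7]
ee_rot: [179.9, -0.0, 90.0]
force: [-0.2, -0.8, -0.6]
gripper_width: 50.0
```

```bash
python3 - <<'E'
from h import *
s=env.state();print(s["ee_pos"],s["ee_rot"],s["force"])
e=s["ee_pos"]
p,im=shot("w21",[((e[0]-1.3,e[1],5),23),((e[0]-1.3,e[1],12),13),((e[0]-1.3,e[1],12),9)])
cv2.imwrite("pics/c21.png",cv2.resize(im[215:375,215:415],None,fx=3,fy=3))
E
```

```text
[465.46435968 174.94501979  24.69113078] [ 1.79914841e+02 -3.40158018e-02  9.00008080e+01] [-0.19844227 -0.82422431 -0.5716305 ]
```

View pics/c21.png

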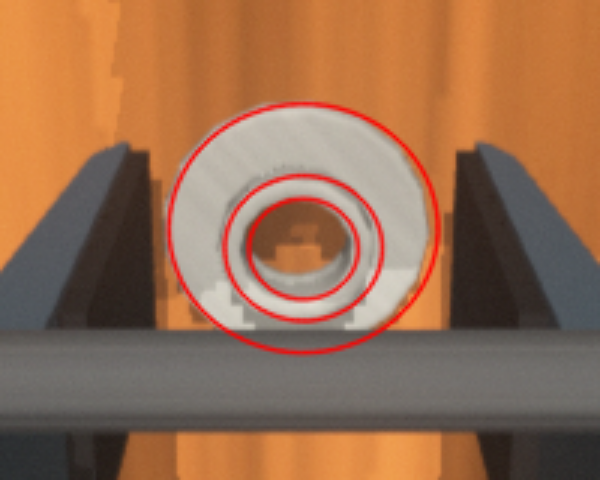

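>>> jog_arm(deltas=[[[0,0,0.0007,0,0.05],[0,0,0.0007,0,0.04],[0,0,0.0007,0,0.03],[0,0,0.0007,0,0.018],[0,0,0.0007,0,0.018],[0,0,0.0007,0,0.018],[0,0,0.0007,0,0.018],[0,0,0.0007,0,0.018],[0,0,0.0007,0,0.018],[0,0,0.0007,0,0.018]]], grip_force=25)

```text
time_s: 28.75
ee_pos: [465.0, 174.8, 23.2]
ee_rot: [-180.0, -0.0, 90.0]
force: [0.7, 0.3, -0.5]
gripper_width: 23.9
```

>>> jog_arm(deltas=[[[0,0,-0.01,0,0.018],[0,0,-0.03,0,0.018],[0,0,-0.06,0,0.018],[0,0,-0.09,0,0.018],[0,0,-0.12,0,0.018],[0,0,-0.15,0,0.018],[0,0,-0.15,0,0.018],[0,0,-0.15,0,0.018]]])

```text
time_s: 29.42
ee_pos: [465.9, 175.1, 175.5]
ee_rot: [179.7, -0.1, 90.0]
force: [0.5, 0.4, -1.1]
gripper_width: 24.5
```

```bash
python3 -c "
from h import *
both('w22',240)"
```

```text
[465.94 175.1  175.5 ] [ 0.5  0.4 -1.1] 24.460486666345968
```

View pics/w22_c.png

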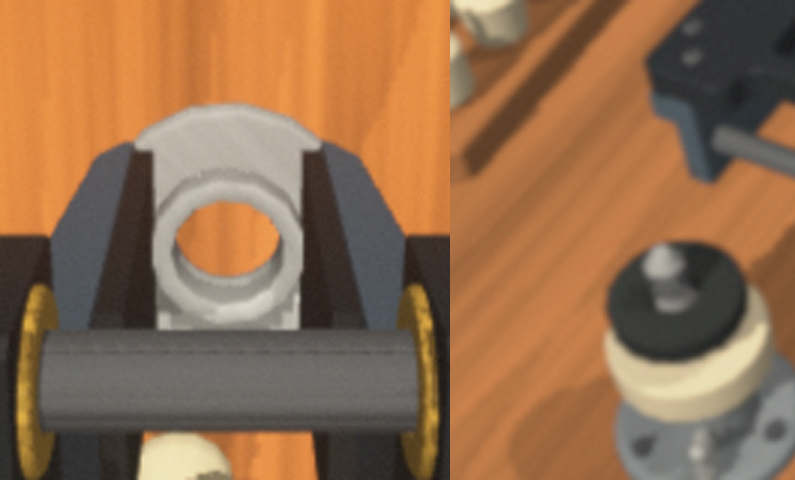

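>>> jog_arm(deltas=[[[-0.002,0.02,0,0,0.018],[-0.004,0.05,0,0,0.018],[-0.007,0.085,0,0,0.018],[-0.01,0.115,0,0,0.018],[-0.012,0.14,0,0,0.018],[-0.0125,0.1565,0,0,0.018],[-0.0125,0.1565,0.01,0,0.018],[-0.0125,0.1565,0.015,0,0.018],[-0.0125,0.1565,0.015,0,0.018],[-0.0125,0.1565,0.015,0,0.018],[-0.0125,0.1565,0.015,0,0.018],[-0.0125,0.1565,0.015,0,0.018]]])

```text
time_s: 30.52
ee_pos: [621.0, 162.5, 158.8]
ee_rot: [180.0, -0.0, 90.0]
force: [-0.5, 0.7, -1.1]
gripper_width: 24.1
```

```bash
python3 -c "
from h import *
both('w23',240)"
```

```text
[620.98 162.48 158.8 ] [-0.5  0.7 -1.1] 24.134629970768668
```

View pics/w23_c.png

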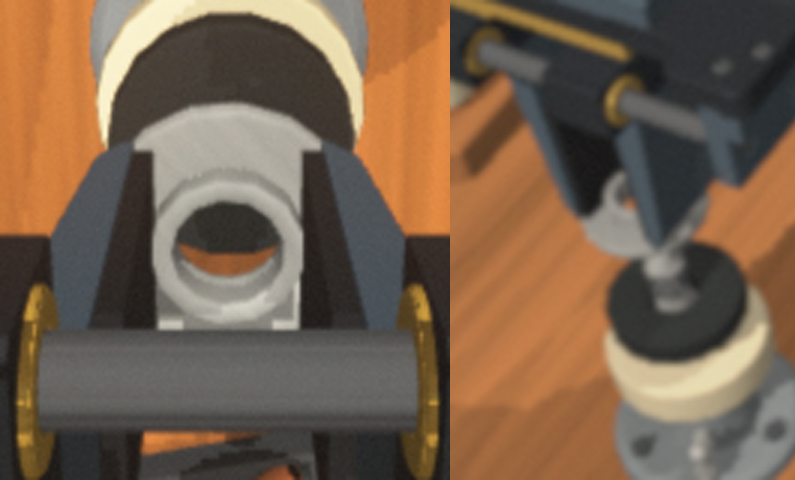

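>>> jog_arm(deltas=[[[0,0,0.008,0,0.018],[0,0,0.014,0,0.018],[0,0,0.02,0,0.018],[0,0,0.026,0,0.018],[0,0,0.03,0,0.018],[0,0,0.03,0,0.018],[0,0,0.03,0,0.018]]])

```text
time_s: 31.2
ee_pos: [621.4, 162.2, 127.8]
ee_rot: [-180.0, 0.0, 90.0]
force: [0.2, 0.1, -0.5]
gripper_width: 24.4
```

```bash
python3 -c "
from h import *
both('w24',240)"
```

```text
[621.43 162.23 127.79] [ 0.2  0.1 -0.5] 24.40225120411205
```

View pics/w24_c.png

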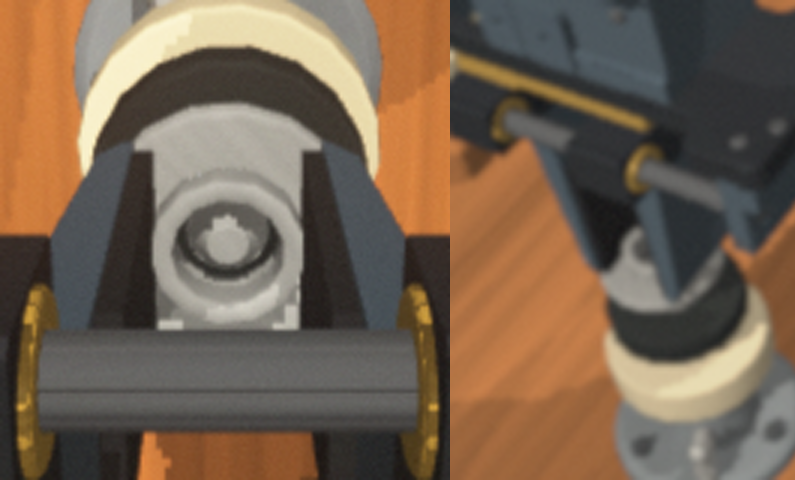

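>>> jog_arm(deltas=[[[0,0,0.004,0,0.018],[0,0,0.008,0,0.018],[0,0,0.012,0,0.018],[0,0,0.0145,0,0.018],[0,0,0.0155,0,0.018],[0,0,0.0155,0,0.018],[0,0,0.0155,0,0.018],[0,0,0.0155,0,0.018]]])

```text
time_s: 31.97
ee_pos: [621.7, 162.3, 113.0]
ee_rot: [180.0, -0.0, 90.0]
force: [0.5, 0.2, -1.1]
gripper_width: 23.8
```

>>> jog_arm(deltas=[[[0,0,0,0,0.03],[0,0,0,0,0.036],[0,0,0,0,0.042],[0,0,0,0,0.042],[0,0,0,0,0.042],[0,0,-0.03,0,0.042],[0,0,-0.06,0,0.06],[0,0,-0.1,0,0.06],[0,0,-0.118,0,0.06],[0,0,-0.118,0,0.06],[0,0,-0.118,0,0.06]]])

```text
time_s: 32.88
ee_pos: [621.9, 162.4, 232.0]
ee_rot: [179.8, -0.0, 90.0]
force: [0.1, -0.1, -0.4]
gripper_width: 59.9
```

```bash
python3 -c "
from h import *
both('w25',240,150)"
```

```text
[621.93 162.38 232.03] [ 0.1 -0.1 -0.4] 59.882238199431036
```

View pics/w25_c.png

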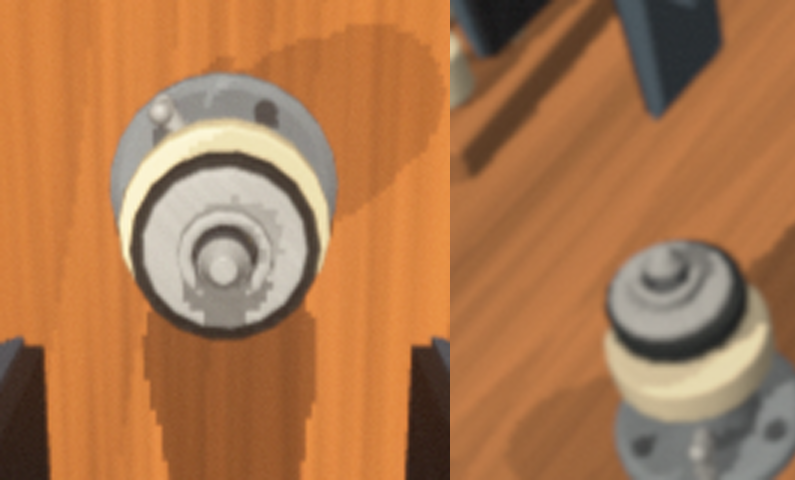

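```bash
python3 - <<'E'
from h import *
im=env.grab_frame("side")[:,:,::-1];p=env.camera_params("side")
k=cv2.resize(im[230:350,160:280],(600,600),interpolation=cv2.INTER_CUBIC)
for z,r in [(64,32),(88,27),(93,23),(100,13),(113,3.5)]: draw(k,p,(618.8,162.3,z),r,s=5,o=(160,230))
cv2.imwrite("pics/end.png",k); cv2.imwrite("pics/endtop.png",env.grab_frame("top")[:,:,::-1])
E
```

```text
(no output)
```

View pics/end.png

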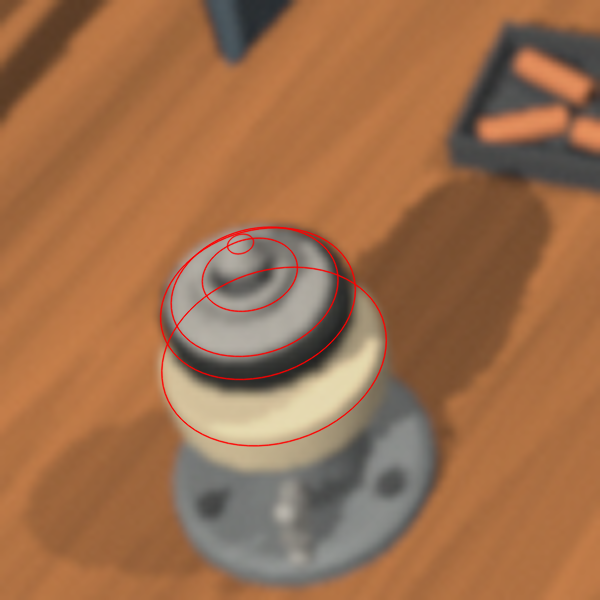

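View pics/endtop.png

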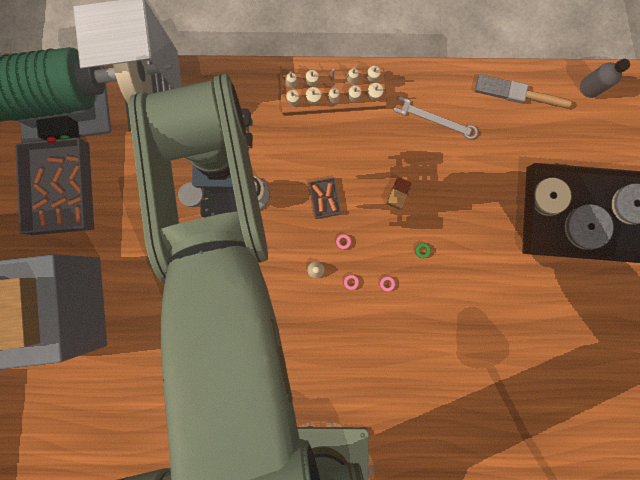

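The side picture shows the whole stack flat and concentric. Its rims match the expected heights to within calibration error. The top picture shows the green and pink rings, cone, dish and bar unmoved.

```bash
python3 -c "
from h import *
print(env.job_done(), env.state()['time_s'])"
```

```text
the job is handed in; nothing more can be done
the job is handed in; nothing more can be done
```

The wheel set is on the spindle and handed in: felt wheel on the back flange, then the grey steel spacer ring, the rubber wheel, and the clamping flange hub up. It took about 33 s of the 99 s allowed.

- **Seating:** I looked after each release. The last wrist and side pictures show all four parts flat and concentric. Their rims are about 2 mm or less off the expected heights, which is within the camera calibration error.
- **Robot:** the gripper is open and about 100 mm clear of the stack. The wrist force never read above about 2 N at any move's end.
- **Other things:** the last top view shows the compound bar, dish, felt cone and the green and pink rings where they lay. The arm hid part of the tin and all of the nut in that view. The nut was last seen at about 27 s and still looked in its place; nothing was moved near it afterwards.
- **Disagreements:** the cameras differed by up to about 3 mm on the spindle's position. I corrected for this from how the jaws, held part and spindle lined up in the same pictures. The flange hub read 24 mm at the jaws instead of 26 mm, but it was held level and seated properly.

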